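# Show the open contact of a changeover switch to the bench camera with an inspection mirror

### The job

Throw the changeover switch's ball-ended lever out of the side notch it leans in and into the upright middle notch, without overrunning towards the third notch. Then lift the inspection mirror off its wooden saddle and hold it in the air behind the switch, with its glass at the spot the camera is focused on, angled so that the camera sees the open copper blade near the middle of the glass. Finish still holding the mirror there, steady and touching nothing else, with the lever left in the middle notch and the loose fittings and screwdriver on the bench undisturbed.

Things in the scene. Friction and masses are not known exactly. Their poses are not given: they have to be found in the camera images.
- stand: Fixed rigid test stand (yaw within 0.2): aluminium plate with a grey changeover switch (150 along x, 120 along y, top 185 mm up), and on its +x side a profile frame with post and bench camera (to 325 mm up). Origin on the bench under the switch's middle, z up; +y is the lever side, -y the rear side, whose open black contact chamber is 122 mm wide and reaches out to y = -0.096.
- lever (a joint): Lever angle, rad: 0 = upright, the middle notch (long tick); negative = leaning to the stand's -x, positive to +x. Side notches at -0.7 and +0.7, stops at +-0.8. It starts in the -0.7 notch. A sprung ball detent draws it into a notch from within about 0.15 of it and holds it there; further off it stays where it is left. About 5 N square to the lever at the ball (10 N with a firm grip) moves it.
- lever_ball (a point): Centre of the black ball knob, 32 mm in diameter, on the lever's end (10 mm steel rod). The lever swings in the stand's x-z plane, 85 mm to the +y side of its origin, about an axis along the stand's y, 120 mm above the bench at stand x = 0; ball 140 mm from that axis. Push it, or pinch it from above across the stand's y and lean the hand with the lever: pinched hard it resists turning.
- blade (a point): Middle of the copper knife blade (12 mm wide, 56 mm long) as it stands upright and open in the rear chamber with the lever in the middle notch; stand frame (0, -0.075, 0.150) m. Seen only from the rear (-y) side. It turns with the lever; in a side notch it lies between a pair of copper jaws. This point is fixed on the stand.
- view_spot (a point): The point in the air that the bench camera is focused on and looks at, where the middle of the mirror's glass belongs (within about 30 mm): 115 mm straight out from the blade on the rear side and 15 mm higher; stand frame (0, -0.190, 0.165) m. The middle of the camera's round 38 mm lens is at stand frame (0.240, -0.130, 0.285) m; it cannot see the blade directly.
- aim_point (a point): Point in the air on the straight line from blade to lens, 0.297 of the way; stand frame (0.071, -0.091, 0.190) m, 124 mm from the view spot. Seen from the view spot it halves the angle between blade and lens: a glass there that faces this point squarely (the line square out of its middle passes within 18 mm of it) shows the blade to the camera.
- mirror_handle (a point): Middle of the inspection mirror's black square handle, 18 x 18 x 124 mm; the tool weighs about 90 g. Tool axes: +x along the handle and thin steel rod to the mirror, y across, z up as it lies. It starts level in the saddle, this point 48 mm above the bench; grip it here from above, across y, and lift straight up.
- mirror_glass (a point): Centre of the round mirror's glass, 57 mm across, 170 mm ahead of the handle's middle along the tool's +x. The glass is at right angles to the rod and its reflecting face looks along the tool's +x, away from the handle.
- saddle: Fixed wooden saddle, 140 x 70 mm with a 10 mm base, origin on the bench under the handle's middle, x along the handle. Two 12 mm notched cheeks, 50 mm either side of the middle, 51 mm high, hold the handle; the 88 mm between them is free for the fingers.
- coupling: Loose steel conduit coupling, 52 mm in diameter, 85 mm tall, standing on the bench beside the stand; origin under its middle. Leave alone.
- connector: Loose steel conduit connector, 50 mm in diameter, 60 mm tall, standing; origin under its middle. Leave alone.
- screwdriver: Loose screwdriver lying on the bench; origin at its underside. Leave alone.
Things that resemble listed ones, but are neither listed nor needed, are in the scene too. What is shaped like the part that bears mirror_handle but yellow is not meant. Several things have the shape of the saddle; the one meant has the colours described above.

How it is judged:
On the way, in this order (a step that is already met when the one before it is completed fails the run):
1. the lever stands in the middle notch while the mirror still lies in its saddle (value of joint lever between -0.12 and 0.12 rad and distance of mirror_handle from where it was at the start of the episode below 0.015 m), for 0.2 s.
2. the mirror is lifted off the saddle in the fingers (z of mirror_handle in the frame of saddle above 0.07 m and contact force between mirror and the fingers above 1 N and contact force between mirror and saddle below 0.2 N), for 0.1 s.
At the end, for the whole second after the job is handed in: Lever within 0.12 rad of upright; mirror held still in the fingers, off saddle, stand and coupling, handle over 60 mm above the bench; glass centre within 30 mm of the view spot, and the aim point within 18 mm each way of the line square out of the glass centre (value of joint lever between -0.12 and 0.12 rad and distance between mirror_glass and view_spot below 0.03 m and x of aim_point in the frame of mirror_glass above 0.05 m and y of aim_point in the frame of mirror_glass between -0.018 and 0.018 m and z of aim_point in the frame of mirror_glass between -0.018 and 0.018 m and contact force between mirror and the fingers above 1 N and contact force between mirror and saddle below 0.2 N and contact force between mirror and stand below 0.2 N and contact force between mirror and coupling below 0.2 N and height (world z) of mirror_handle above 0.06 m and linear speed of mirror below 0.03 m/s and angular speed of mirror below 0.15 rad/s); the arm keeps its last pose, push and grip.
It fails at once if the lever is thrown past the middle notch towards the third one (value of joint lever above 0.3 rad).
It fails at once if a loose bystander is disturbed (moved over 30 mm) (distance of any of coupling, connector, screwdriver from where it was at the start of the episode above 0.03 m).
It also fails if it takes over 51 s, if anything falls off the work surface, if the arm or the gripper's body presses on something with over 40 N, if the wrist force passes 120 N, or if a joint passes its speed limit or range.

### The arm

A 6-joint arm with a two-finger parallel gripper is mounted at the origin on the work surface. World frame = base frame: x ahead of the robot, y to its left, z up, the work surface at z = 0. Lengths are in m, angles in rad, forces in N, time in s.
With the tool pointing down it reaches from about 0.3 to 0.875 m from the base axis. Payload 6.4 kg.
Tool frame: the origin (TCP) lies at the very end of the fingers, on their centre line; the grasp point (between the pads) lies 19 mm behind it; z points along the fingers, y is the direction in which the jaws open and shut (so a half turn about z gives the same grasp; the last joint's range is limited). The gripper opens to 85 mm and grips with 20 to 120 N. Pads are 22 mm wide; open, the fingers measure 114 mm over their backs; the gripper's body (76 mm by 85 mm) begins 54 mm behind the grasp point. The pads swing forward as they close: fully open they stand 13 mm farther back than shut.
Start: joints at [-1.318, 0.181, 1.607, -0, 1.354, -0.206], TCP at [0.255, -0.516, 0.231] pointing down, gripper open.
Joint ranges: [-2.99, 2.99], [-0.89, 2.07], [0.3, 2.58], [-1.14, 4.28], [0, 2.63], [-3.12, 3.12]. Speed limits (rad/s): [2.57, 2.57, 3.01, 3.14, 3.14, 3.14].

### API

Orientations are given as a 3x3 rotation matrix whose columns are the frame's x, y, z axes.
In Python, from workcell import telemetry, optics, bot gives the robot as it stands. The module is installed in compiled form; this text tells all that it offers.
- The arm moves only by the tool send_rows, never from a script. Its argument "series" is a list of rows, each a list of 3 entries, a list of its own where there are three numbers: the shift along the tool's x, y, z in mm, then the turn, a rotation vector about the tool's x, y, z in rad, then the opening, from 0 (shut) to 1 (fully open). A call has 1 to 20 rows; each row is the pose to reach, as a shift and turn from the pose commanded when the call began, along the tool's axes at that moment; what a row does not reach only later rows make up. A row lasts 1/8 s, in which the tool goes at most 62.5 mm and 10.7 degrees, less where a joint would pass 70% of its speed; a pose out of reach is approached as far as the arm can. A call with a gripper value outside its range is refused whole. The fingers move at their own pace and stop on an object; "grip_force" is the grip in N (left out, the last holds). Time passes only in rows, so rows that repeat a pose let the fingers close. It gives the time, the measured TCP pose, the force and the opening at its end, in the units of the state.
- telemetry.read_state(): the state, without advancing time (a new reading comes with each control period).
- optics.grab_frame(name): name is "scene" or "top" or "wrist"; returns the picture (400x640x3 uint8, red, green, blue); there is no depth.
- optics.camera_info(name): a dict with "intrinsics" (3x3 intrinsics, pixels), "eye" and "orientation" of the camera in the world. Camera axes: x right, y down, z forward; pixel columns grow to the right and rows downward; lengths in m; the calibration is good to about 2 mm. A picture is of the moment at which its call begins: read the wrist's pose just before it. camera_info takes no time and is no camera call; for the wrist camera it gives the pose at the moment of the call.
- bot.finish_job(): hands the job in, once; it reports no verdict.
Trained networks look in the newest picture that a camera, given by its name, has taken for a name from the list of things; names that differ only in an ending like _2 or _b are one class to them, and where a whole thing is asked for, a point or a joint stands for the part that bears it (a point fixed in the world has none). Each returns a list of dicts, best first, with "conf" (0 to 1); they miss things now and then, are a little off and sometimes report something else, mostly with a low value. They report only what shows in the picture. A call takes as long as a camera call. They do not tell look-alikes from the thing itself.
- optics.search_frame(thing, camera): "box" ([left, top, right, bottom] as shares, 0 to 1, of the picture: columns of its width, rows of its height, round what is visible of it).
- optics.silhouettes(thing, camera): "mask" (400x640 bool, what is visible of it) and "box" ([left, top, right, bottom] as shares, 0 to 1, of the picture: columns of its width, rows of its height, round what is visible of it).
- optics.landmark_of(thing, camera): "xy" ([column, row] as shares, 0 to 1, of the picture: columns of its width, rows of its height: a listed point, or the origin of a listed thing).
The state is a dict: "time": time; "joint_positions": joint angles; "qvel": joint speeds; "joint_efforts": joint torques, N m; "ee_pos": TCP position; "ee_rot": TCP orientation; "ft_force": force on the tool from outside, world axes, zero at the start; "wrist_torque": the same for the moment, N m; "gripper_width": opening from 0.0 (shut) to 1.0 (fully open).
Only numpy, scipy, OpenCV 4.12 (cv2) and the standard library are available. Lean on these libraries where they do the work, as an engineer would, in place of code of your own. Each camera call takes 0.05 s, during which the arm holds its last target.

## Working session

There is one attempt and no reset: what is moved stays moved. The work goes in short steps, Python scripts to look and compute and a tool call to move; the robot and the scene stay as the last step left them, time stands still between calls to the robot, and variables do not carry over. Pictures are saved under pics/ and viewed, and the job is handed in when it is done.

Besides the shell and the picture viewer there is one more tool, called after "Request:" as a command line: name --argument value ..., lists and objects as JSON in quotes. send_rows: Moves the arm, as the interface text tells. Its arguments: {"type":"object","properties":{"series":{"type":"array","items":{"type":"array"}},"grip_force":{"type":"number"}},"required":["series"]}

```bash
mkdir -p pics; ls; cat > h.py <<'E'
import numpy as np, cv2
from workcell import telemetry, optics, bot
def save(n,im): cv2.imwrite(f'pics/{n}.png',im[:,:,::-1])
E
python3 - <<'E'
from h import *
np.set_printoptions(precision=4,suppress=True)
s=telemetry.read_state(); print({k:np.round(v,4).tolist() for k,v in s.items()})
for c in ['scene','top','wrist']:
    im=optics.grab_frame(c); save(c+'0',im); ci=optics.camera_info(c); print(c,ci)
    for t in (['stand','lever_ball','mirror_handle','mirror_glass','saddle','coupling','connector','screwdriver','view_spot','blade'] if c!='wrist' else []):
        print(t,[(np.round(d['xy']*np.array([640,400]),1).tolist(),round(d['conf'],2)) for d in optics.landmark_of(t,c)])
E
```

```text
pics
{'time': 0.0, 'joint_positions': [-1.3183, 0.1815, 1.608, 0.0, 1.3538, -0.2063], 'qvel': [-0.0004, -0.0015, -0.0001, -0.0005, 0.0011, 0.0007], 'joint_efforts': [-0.0005, -44.4875, -35.1336, -0.0004, 0.0092, 0.0], 'ee_pos': [0.2545, -0.515, 0.2304], 'ee_rot': [[0.8966, 0.4429, -0.0004], [0.4429, -0.8966, 0.0017], [0.0004, -0.0017, -1.0]], 'ft_force': [0.0554, -0.2258, 0.7152], 'wrist_torque': [-0.0027, -0.0276, 0.0044], 'gripper_width': 1.0022}
scene {'intrinsics': array([[446.764 ,   0.    , 314.8154],
       [  0.    , 446.764 , 204.4051],
       [  0.    ,   0.    ,   1.    ]]), 'eye': array([ 1.0551, -0.619 ,  1.0971]), 'orientation': array([[ 0.759 ,  0.4645, -0.4562],
       [ 0.6508, -0.5618,  0.5107],
       [-0.0191, -0.6845, -0.7287]])}
stand [([349.6, 248.7], 0.8), ([353.0, 177.0], 0.38)]
lever_ball [([341.9, 171.9], 0.59), ([230.4, 312.0], 0.34)]
mirror_handle [([229.3, 303.6], 0.9), ([167.9, 257.9], 0.69)]
mirror_glass [([281.2, 337.3], 0.78), ([188.7, 295.3], 0.66)]
saddle [([331.2, 349.0], 0.9), ([231.6, 310.5], 0.65)]
coupling [([371.2, 303.6], 0.74), ([230.7, 313
[... 508 characters left out ...]
189.4], 0.81)]
mirror_handle [([429.9, 204.4], 0.66), ([430.6, 294.5], 0.6)]
mirror_glass [([419.8, 152.9], 0.95), ([439.5, 242.4], 0.77)]
saddle [([392.6, 123.0], 0.75), ([425.2, 208.0], 0.59)]
coupling [([339.1, 122.1], 0.71)]
connector [([210.1, 164.9], 0.64)]
screwdriver [([222.9, 229.2], 0.61), ([335.7, 122.7], 0.51)]
view_spot []
blade [([332.0, 163.9], 0.75), ([340.6, 120.5], 0.44)]
wrist {'intrinsics': array([[287.0408,   0.    , 321.3651],
       [  0.    , 287.0408, 194.8512],
       [  0.    ,   0.    ,   1.    ]]), 'eye': array([ 0.3247, -0.4799,  0.3738]), 'orientation': array([[ 0.4418, -0.8531, -0.2776],
       [-0.8971, -0.4204, -0.1359],
       [-0.0007,  0.309 , -0.951 ]])}
```

View pics/scene0.png

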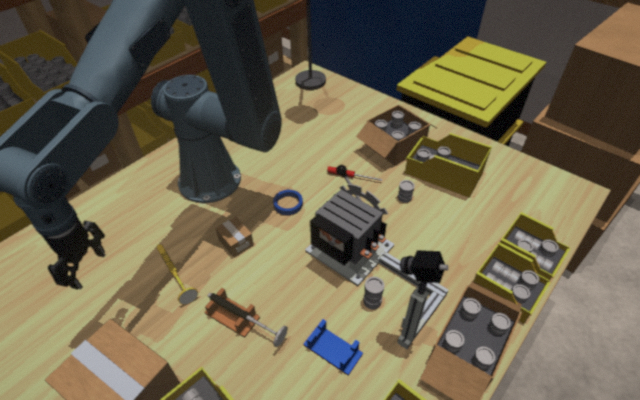

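View pics/top0.png

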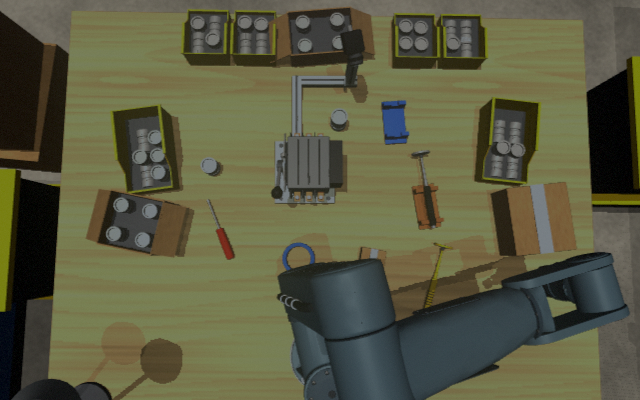

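View pics/wrist0.png

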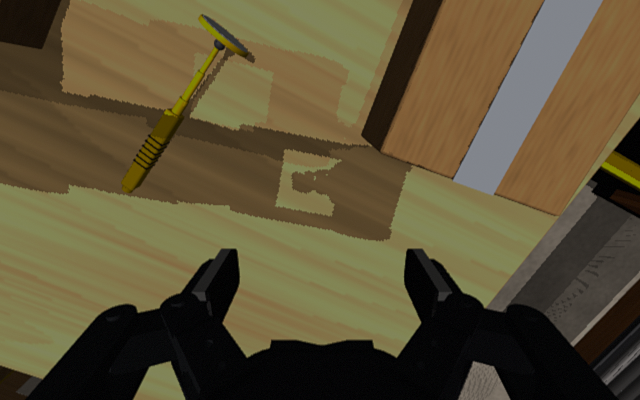

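The scene image shows the switch at (350,235) and the mirror with black handle in the brown saddle at (232,310). The yellow mirror at (175,275) and the blue saddle are look-alikes. In the top image the ball is at (278,190) and the mirror handle at (427,205). I'll zoom in for measurement.

```bash
python3 - <<'E'
import cv2
a=cv2.imread('pics/top0.png'); 
cv2.imwrite('pics/t1.png',cv2.resize(a[70:220,260:400],None,fx=4,fy=4,interpolation=cv2.INTER_CUBIC)[:600])
cv2.imwrite('pics/t2.png',cv2.resize(a[130:250,380:470],None,fx=5,fy=5,interpolation=cv2.INTER_CUBIC))
a=cv2.imread('pics/scene0.png'); 
cv2.imwrite('pics/s1.png',cv2.resize(a[170:350,290:460],None,fx=3.3,fy=3.3,interpolation=cv2.INTER_CUBIC))
cv2.imwrite('pics/s2.png',cv2.resize(a[270:360,190:310],None,fx=5,fy=5,interpolation=cv2.INTER_CUBIC))
E
```

```text
(no output)
```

View pics/t1.png

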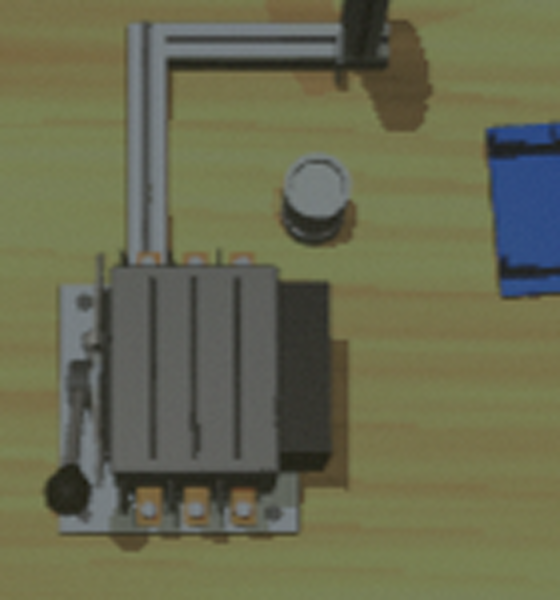

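View pics/t2.png

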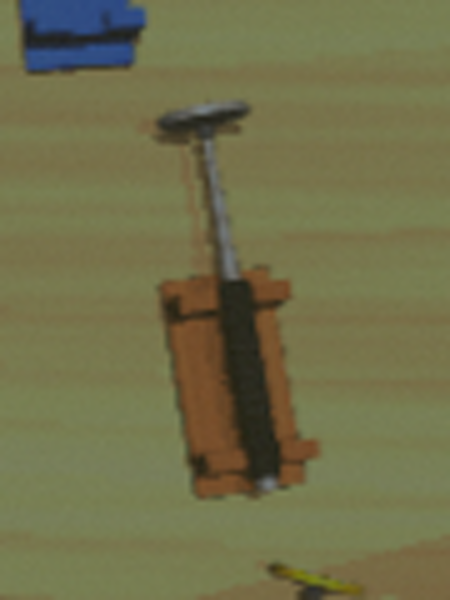

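View pics/s1.png

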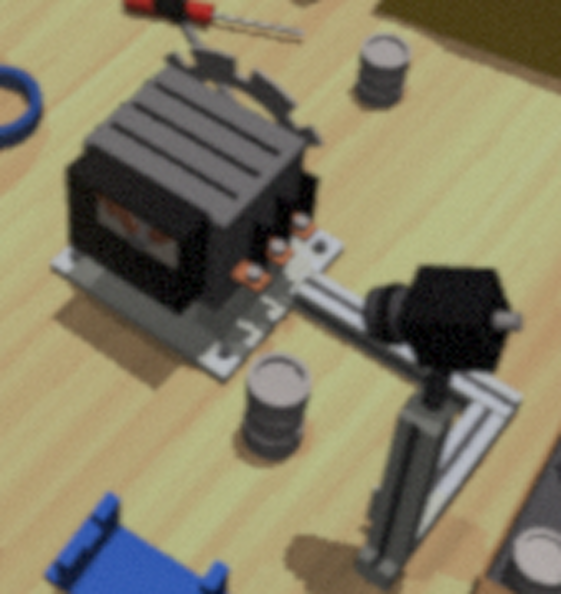

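View pics/s2.png

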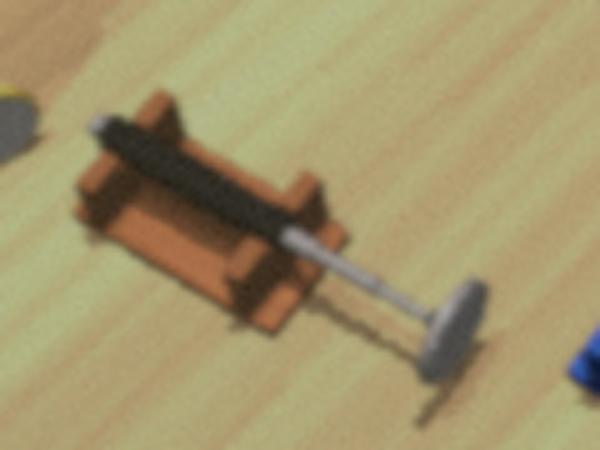

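```bash
cat >> h.py <<'E'
CI={c:optics.camera_info(c) for c in ['scene','top']}
def ray(c,px,ci=None):
    ci=ci or CI[c]; K=ci['intrinsics']; d=ci['orientation']@np.array([(px[0]-K[0,2])/K[0,0],(px[1]-K[1,2])/K[1,1],1]); return ci['eye'],d/np.linalg.norm(d)
def atz(c,px,z,ci=None):
    e,d=ray(c,px,ci); return e+d*(z-e[2])/d[2]
def proj(c,P,ci=None):
    ci=ci or CI[c]; p=(np.atleast_2d(P)-ci['eye'])@ci['orientation']; p=p@ci['intrinsics'].T; return p[:,:2]/p[:,2:]
def tri(a,b):
    (e1,d1),(e2,d2)=a,b; A=np.stack([d1,-d2],1); t=np.linalg.lstsq(A,e2-e1,rcond=None)[0]; p,q=e1+t[0]*d1,e2+t[1]*d2; return (p+q)/2,np.linalg.norm(p-q)
E
python3 - <<'E'
from h import *
from scipy.optimize import least_squares
np.set_printoptions(precision=4,suppress=True)
P=lambda c,x,y,o=None:None
t1=lambda x,y:(260+x/4,70+y/4); t2=lambda x,y:(380+x/5,130+y/5)
s1=lambda x,y:(290+x/3.3,170+y/3.3); s2=lambda x,y:(190+x/5,270+y/5)
print('lid top', [atz('top',t1(*p),.185)[:2] for p in [(112,268),(277,267),(277,472),(114,472)]])
print('lid scene',[atz('scene',s1(*p),.185)[:2] for p in [(172,68),(306,140),(220,222),(84,145)]])
print('ball',atz('top',t1(68,489),.227))
print('chamber top',[atz('top',t1(*p),.175)[:2] for p in [(330,283),(328,470)]])
print('blade scene z.15',atz('scene',(332.4,233.6),.15))
print('viewspot',atz('scene',(305.1,256.2),.165))
print('lens?',tri(ray('scene',s1(375,315)),ray('scene',s1(375,315)))[0] if 0 else atz('scene',s1(378,315),.285))
print('coupling top',atz('top',t1(317,187),.085),'scene',atz('scene',s1(278,378),.085))
print('handle top ends', atz('top',t2(233,283),.057),atz('top',t2(265,478),.057))
print('handle scene ends',atz('scene',s2(115,125),.057),atz('scene',s2(285,235),.057))
print('glass',tri(ray('top',t2(203,117)),ray('scene',s2(455,330))))
print('glass z.048', atz('top',t2(203,117),.048),atz('scene',s2(455,330),.048))
def f(v):
    c,s=np.cos(v[2]),np.sin(v[2]); R=np.array([[c,-s,0],[s,c,0],[0,0,1]]); o=np.array([v[0],v[1],0])
    W=lambda p:o+R@np.array(p)
    r=[]
    r+=list(proj('top',W((-.0902,.085,.227)))[0]-t1(68,489))
    r+=list(proj('scene',W((0,-.075,.15)))[0]-(332.4,233.6))
    r+=list(proj('scene',W((0,-.19,.165)))[0]-(305.1,256.2))
    A,B,C,D=[atz('top',t1(*p),.185)[:2] for p in [(112,268),(277,267),(277,472),(114,472)]]
    m=(A+B+C+D)/4; mm=R.T[:2,:2]@(m-v[:2]); r.append(mm[0]*350)
    e=(A-D)+(B-C); r.append(3*100*(np.arctan2(e[1],e[0])-v[2])/2)
    A,B,C,D=[atz('scene',s1(*p),.185)[:2] for p in [(172,68),(306,140),(220,222),(84,145)]]
    m=(A+B+C+D)/4; mm=R.T[:2,:2]@(m-v[:2]); r.append(mm[0]*350)
    return np.array(r)
s=least_squares(f,[.4,.05,0],loss='soft_l1'); print(s.x,f(s.x))
E
```

```text
lid top [array([0.6382, 0.1194]), array([0.6402, 0.003 ]), array([0.4943, 0.0022]), array([0.4933, 0.116 ])]
lid scene [array([0.5092, 0.1117]), array([0.6474, 0.116 ]), array([0.6452, 0.0004]), array([ 0.5088, -0.006 ])]
ball [0.476  0.1443 0.227 ]
chamber top [array([ 0.6314, -0.035 ]), array([ 0.4973, -0.034 ])]
blade scene z.15 [ 0.5707 -0.0079  0.15  ]
viewspot [ 0.5717 -0.1212  0.165 ]
lens? [ 0.8189 -0.064   0.285 ]
coupling top [ 0.727  -0.0301  0.085 ] scene [ 0.7328 -0.0307  0.085 ]
handle top ends [ 0.5179 -0.3019  0.057 ] [ 0.3977 -0.3198  0.057 ]
handle scene ends [ 0.4104 -0.3197  0.057 ] [ 0.529  -0.3061  0.057 ]
glass (array([ 0.6261, -0.2856,  0.0442]), np.float64(0.005459817078121126))
glass z.048 [ 0.6235 -0.2868  0.048 ] [ 0.6295 -0.2848  0.048 ]
[0.569  0.0663 0.017 ] [-2.0191 -0.5163 -0.2869  0.0968 -0.4737  0.702  -0.9259 -0.3827  2.9589]
```

```bash
cat >> h.py <<'E'
from scipy.spatial.transform import Rotation as Rn
def Rdown(yaw,pitch=0):
    # tool x along heading (yaw), raised by pitch; tool z down
    x=np.array([np.cos(yaw)*np.cos(pitch),np.sin(yaw)*np.cos(pitch),np.sin(pitch)])
    y=np.array([np.sin(yaw),-np.cos(yaw),0]); return np.stack([x,y,np.cross(x,y)],1)
def plan(p,R):
    s=telemetry.read_state(); R0=s['ee_rot']; sh=R0.T@(np.array(p)-s['ee_pos'])*1000
    rv=Rn.from_matrix(R0.T@R).as_rotvec(); print('t',s['time'],'shift',np.round(sh,1).tolist(),'rot',np.round(rv,4).tolist(),'w',round(float(s['gripper_width']),3)); 
E
python3 - <<'E'
from h import *
plan([.40,-.31,.34],Rdown(.13))
E
```

```text
t 1.15 shift [221.3, -119.9, -108.7] rot [-0.0, 0.0, 0.3288] w 1.0
```

Request:
send_rows --series '[[[221,-120,-109],[0,0,0.329],1],[[221,-120,-109],[0,0,0.329],1],[[221,-120,-109],[0,0,0.329],1],[[221,-120,-109],[0,0,0.329],1],[[221,-120,-109],[0,0,0.329],1],[[221,-120,-109],[0,0,0.329],1],[[221,-120,-109],[0,0,0.329],1]]' --grip_force 60

```text
time: 2.02
ee_pos: [0.3992, -0.3104, 0.3397]
ee_rot: [[0.992, 0.129, -0.001], [0.129, -0.992, 0.0], [-0.001, -0.0, -1.0]]
ft_force: [0.7, -0.2, -0.1]
gripper_width: 1.0
```

```bash
python3 - <<'E'
from h import *
np.set_printoptions(precision=4,suppress=True)
s=telemetry.read_state();print(s['ee_pos'],s['time'])
ci=optics.camera_info('wrist'); im=optics.grab_frame('wrist'); save('w1',im); np.save('w1ci.npy',ci,allow_pickle=True)
print(ci['eye'],ci['orientation'])
for t in ['mirror_handle','mirror_glass','saddle']:
    for d in optics.landmark_of(t,'wrist'):
        px=d['xy']*np.array([640,400]); print(t,px,d['conf'],atz('wrist',px,0 if t=='saddle' else .048,ci))
plan([.40,.146,.35],Rdown(.0))
E
```

```text
[ 0.3992 -0.3104  0.3397] 2.025
[ 0.4769 -0.2997  0.4821] [[ 0.1281 -0.9429 -0.3076]
 [-0.9918 -0.1221 -0.0386]
 [-0.0011  0.31   -0.9507]]
mirror_handle [307.904 270.6  ] 0.67 [ 0.1959 -0.3119  0.048 ]
mirror_handle [327.616 114.6  ] 0.66 [ 0.4597 -0.3106  0.048 ]
mirror_glass [346.432 193.8  ] 0.62 [ 0.3433 -0.3566  0.048 ]
saddle [325.184 106.   ] 0.95 [ 0.4704 -0.3061  0.    ]
t 2.225 shift [59.4, -452.9, -10.0] rot [-0.001, 0.0009, 0.1281] w 0.999
```

View pics/w1.png

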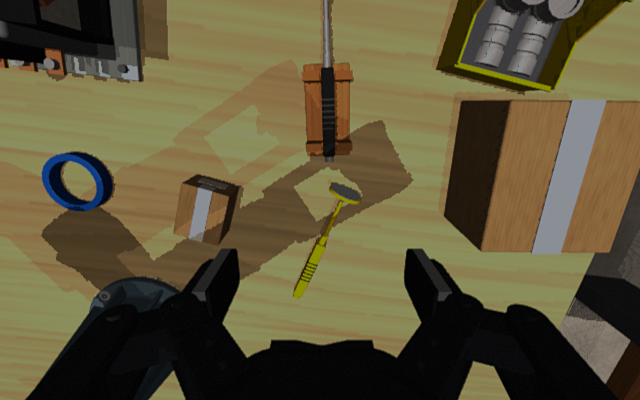

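The real mirror's handle runs from (327,67) to (328,157), which puts its middle near (0.46,-0.31). The next stop is the lever.

Request:
send_rows --series '[[[59,-453,-10],[0,0,0.128],0],[[59,-453,-10],[0,0,0.128],0],[[59,-453,-10],[0,0,0.128],0],[[59,-453,-10],[0,0,0.128],0],[[59,-453,-10],[0,0,0.128],0],[[59,-453,-10],[0,0,0.128],0],[[59,-453,-10],[0,0,0.128],0],[[59,-453,-10],[0,0,0.128],0],[[59,-453,-10],[0,0,0.128],0],[[59,-453,-10],[0,0,0.128],0],[[59,-453,-10],[0,0,0.128],0]]'

```text
time: 3.6
ee_pos: [0.3998, 0.1455, 0.3502]
ee_rot: [[1.0, -0.001, -0.0], [-0.001, -1.0, -0.0], [-0.0, 0.0, -1.0]]
ft_force: [0.5, 0.2, 0.2]
gripper_width: -0.002
```

```bash
python3 - <<'E'
from h import *
np.set_printoptions(precision=4,suppress=True)
s=telemetry.read_state();print(s['ee_pos'],s['time'],s['gripper_width'])
ci=optics.camera_info('wrist'); im=optics.grab_frame('wrist'); save('w2',im); np.save('w2ci.npy',ci,allow_pickle=True)
print(ci['eye'],ci['orientation'])
for t in ['lever_ball','stand']:
    for d in optics.landmark_of(t,'wrist'):
        px=d['xy']*np.array([640,400]); print(t,px,d['conf'],atz('wrist',px,0 if t=='stand' else .227,ci))
E
```

```text
[0.3998 0.1455 0.3502] 3.6 -0.0016009708031500991
[0.4781 0.146  0.4926] [[-0.0017 -0.9509 -0.3096]
 [-1.      0.0014  0.001 ]
 [-0.0005  0.3096 -0.9509]]
lever_ball [321.024 105.   ] 0.94 [0.4751 0.1465 0.227 ]
```

View pics/w2.png

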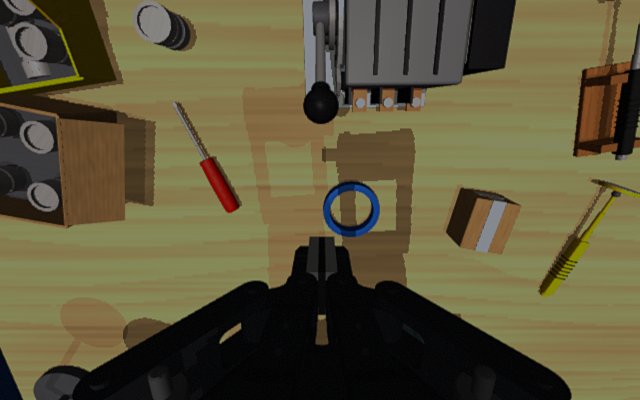

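Request:
send_rows --series '[[[25,-1,136],[0,0,0],0],[[25,-1,136],[0,0,0],0],[[25,-1,136],[0,0,0],0],[[25,-1,136],[0,0,0],0],[[25,-1,136],[0,0,0],0]]'

```text
time: 4.38
ee_pos: [0.4261, 0.1479, 0.217]
ee_rot: [[1.0, 0.002, 0.004], [0.002, -1.0, 0.0], [0.004, -0.0, -1.0]]
ft_force: [0.3, 0.5, 0.4]
gripper_width: 0.002
```

```bash
python3 - <<'E'
from h import *
s=telemetry.read_state();print(s['ee_pos'],s['time'],s['ft_force'])
im=optics.grab_frame('wrist'); save('w3',im)
for a in [-.7,-.5,-.3,-.2,-.1,-.05]:
    print(a, .567-.0014+.14*np.sin(a)-.016-.011, .12+.14*np.cos(a))
E
```

```text
[0.4260885  0.14787252 0.21697472] 4.375 [0.26079486 0.53228788 0.3586818 ]
-0.7 0.4484095237867232 0.2270779062198284
-0.5 0.4714804245954115 0.2428615586646522
-0.3 0.49722717106741243 0.25374710847758486
-0.2 0.5107862936886914 0.2572093208977738
-0.1 0.524623321669444 0.2593005831389236
-0.05 0.531602916302105 0.2598250364552953
```

View pics/w3.png

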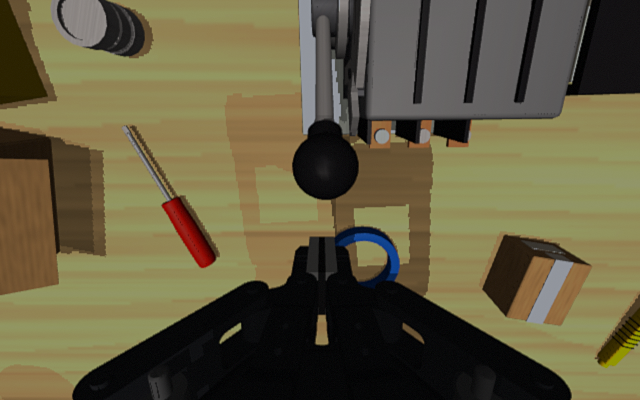

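Request:
send_rows --series '[[[12,0,0],[0,0,0],0],[[22,0,0],[0,0,0],0],[[32,0,-4],[0,0,0],0],[[42,0,-9],[0,0,0],0],[[52,0,-14],[0,0,0],0],[[62,0,-18],[0,0,0],0],[[72,0,-22],[0,0,0],0],[[80,0,-25],[0,0,0],0],[[86,0,-27],[0,0,0],0],[[86,0,-27],[0,0,0],0]]'

```text
time: 5.68
ee_pos: [0.5111, 0.1479, 0.2413]
ee_rot: [[1.0, 0.002, 0.0], [0.002, -1.0, -0.0], [0.0, 0.0, -1.0]]
ft_force: [0.1, 0.5, 0.6]
gripper_width: -0.001
```

```bash
python3 - <<'E'
from h import *
s=telemetry.read_state();print(s['ee_pos'],s['time'],s['ft_force'])
ci=optics.camera_info('wrist');im=optics.grab_frame('wrist'); save('w4',im)
for d in optics.landmark_of('lever_ball','wrist'):
    px=d['xy']*np.array([640,400]); p=atz('wrist',px,.257,ci);print(px,d['conf'],p,np.arcsin((p[0]-.5655)/.14))
E
```

```text
[0.51106838 0.14787184 0.24126083] 5.675 [0.12798872 0.51226508 0.58354096]
[321.408 155.4  ] 0.78 [0.56651409 0.14859149 0.257     ] 0.007243559010888669
```

View pics/w4.png

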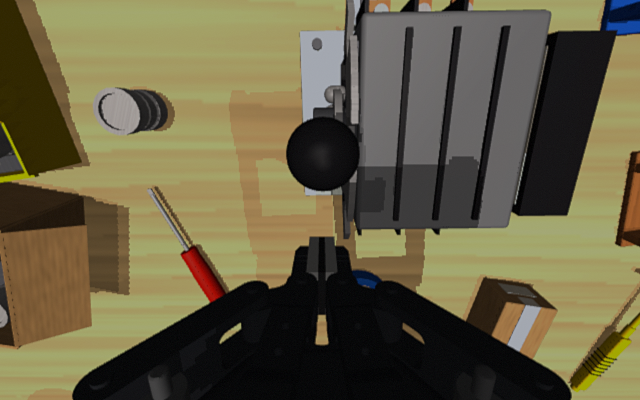

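Request:
send_rows --series '[[[-40,0,-20],[0,0,0],0],[[-90,0,-80],[0,0,0],0],[[-110,0,-109],[0,0,0],0],[[-110,0,-109],[0,0,0],0],[[-110,0,-109],[0,0,0],0]]'

```text
time: 6.4
ee_pos: [0.4003, 0.1478, 0.3499]
ee_rot: [[1.0, 0.002, 0.0], [0.002, -1.0, 0.0], [0.0, -0.0, -1.0]]
ft_force: [0.4, 0.2, -0.0]
gripper_width: 0.006
```

```bash
python3 - <<'E'
from h import *
s=telemetry.read_state();print(s['ee_pos'],s['time'],s['ft_force'])
for c in ['top','scene']:
  im=optics.grab_frame(c); save(c+'5',im)
  for d in optics.landmark_of('lever_ball',c):
    px=d['xy']*np.array([640,400]); p=atz(c,px,.26);print(c,px,d['conf'],p,np.arcsin(np.clip((p[0]-.5655)/.14,-1,1)))
a=cv2.imread('pics/top5.png'); A=cv2.resize(a[120:220,250:350],None,fx=4,fy=4,interpolation=cv2.INTER_CUBIC)
a=cv2.imread('pics/scene5.png'); B=cv2.resize(a[150:250,290:390],None,fx=4,fy=4,interpolation=cv2.INTER_CUBIC)
cv2.imwrite('pics/c5.png',np.hstack([A,B]))
ci=optics.camera_info('wrist');im=optics.grab_frame('wrist'); save('w5',im)
E
```

```text
[0.40031593 0.14778167 0.34991494] 6.4 [ 0.43190298  0.23237216 -0.03262109]
top [274.304 155.6  ] 0.6 [0.5696405  0.15030584 0.26      ] 0.029579345236662755
scene [369.28 174.32] 0.71 [0.57239443 0.14827079 0.26      ] 0.049265872562718256
```

View pics/c5.png

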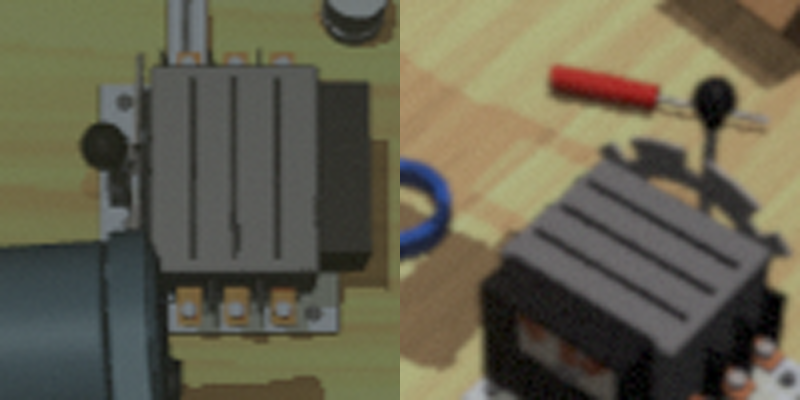

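View pics/w5.png

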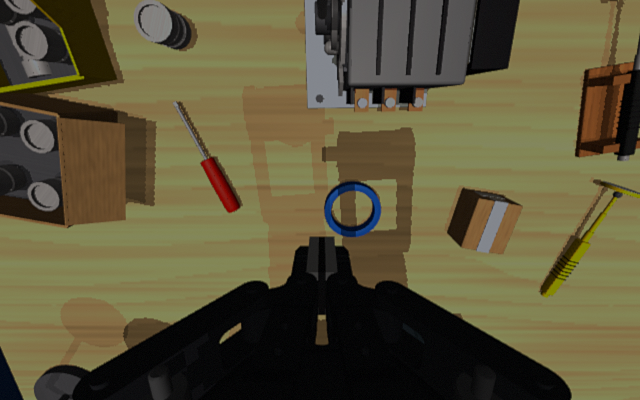

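```bash
python3 - <<'E'
from h import *
np.set_printoptions(precision=4,suppress=True)
ci=optics.camera_info('wrist'); s=telemetry.read_state(); off=s['ee_rot'].T@(ci['eye']-s['ee_pos']); Ro=s['ee_rot'].T@ci['orientation']
R4=np.array([[1,.002,0],[.002,-1,0],[0,0,-1.]]); c4=dict(intrinsics=ci['intrinsics'],eye=np.array([.51107,.14787,.24126])+R4@off,orientation=R4@Ro)
print('lid',[atz('w',p,.185,c4)[:2] for p in [(365,13),(549,11),(529,228),(358,228)]])
print('ball',atz('w',(322.5,153.5),.26,c4))
c1=np.load('w1ci.npy',allow_pickle=True).item()
for p in [(327,67),(328,155)]: print(atz('w',p,.057,c1))
a=cv2.imread('pics/w1.png'); cv2.imwrite('pics/w1z.png',cv2.resize(a[0:180,270:390],None,fx=3.3,fy=3.3,interpolation=cv2.INTER_CUBIC))
plan([.40,-.31,.30],Rdown(.13))
E
```

```text
lid [array([0.6401, 0.1224]), array([0.6412, 0.0117]), array([ 0.4985, -0.0084]), array([0.4983, 0.1209])]
ball [0.5679 0.1481 0.26  ]
[ 0.5218 -0.3011  0.057 ]
[ 0.4026 -0.3188  0.057 ]
t 6.65 shift [-1.0, 457.6, 49.1] rot [-0.0, 0.0027, -0.1285] w 0.0
```

View pics/w1z.png

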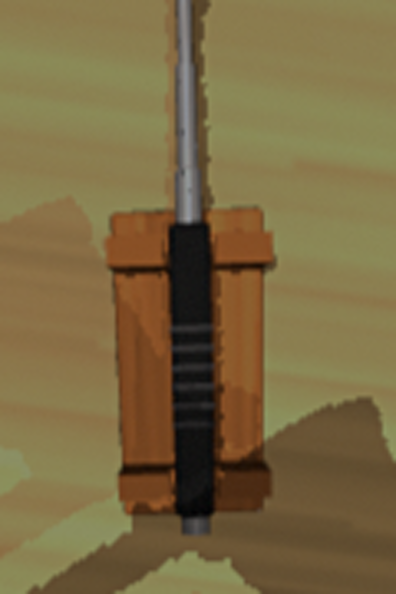

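Request:
send_rows --series '[[[-1,200,20],[0,0,0],1],[[-1,200,20],[0,0,0],1],[[-1,200,20],[0,0,0],1],[[-1,458,49],[0,0,-0.147],1],[[-1,458,49],[0,0,-0.147],1],[[-1,458,49],[0,0,-0.147],1],[[-1,458,49],[0,0,-0.147],1],[[-1,458,49],[0,0,-0.147],1],[[-1,458,49],[0,0,-0.147],1],[[-1,458,49],[0,0,-0.147],1],[[-1,458,49],[0,0,-0.147],1]]'

```text
time: 8.02
ee_pos: [0.4007, -0.3091, 0.3015]
ee_rot: [[0.989, 0.15, 0.0], [0.15, -0.989, 0.0], [0.0, 0.0, -1.0]]
ft_force: [-0.7, -0.6, 0.3]
gripper_width: 0.996
```

```bash
python3 - <<'E'
from h import *
np.set_printoptions(precision=4,suppress=True)
s=telemetry.read_state();print(s['ee_pos'],s['time'],s['gripper_width'])
ci=optics.camera_info('wrist'); im=optics.grab_frame('wrist'); save('w6',im); np.save('w6ci.npy',ci,allow_pickle=True)
for d in optics.landmark_of('mirror_handle','wrist')+optics.landmark_of('mirror_glass','wrist'):
    px=d['xy']*np.array([640,400]); print(px,d['conf'],atz('wrist',px,.048,ci))
plan([.462,-.310,.15],Rdown(.148))
E
```

```text
[ 0.4007 -0.3091  0.3015] 8.025 0.9963305906493362
[330.112 117.52 ] 0.9 [ 0.4597 -0.311   0.048 ]
[306.688 282.8  ] 0.88 [ 0.1999 -0.3143  0.048 ]
[346.816 202.8  ] 0.94 [ 0.3442 -0.3542  0.048 ]
t 8.175 shift [60.5, 9.7, 151.7] rot [0.0006, -0.0004, 0.0022] w 0.999
```

View pics/w6.png

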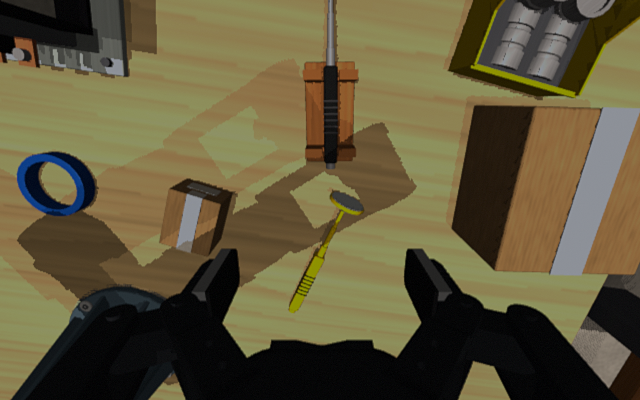

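Request:
send_rows --series '[[[60,10,60],[0,0,0],1],[[60,10,130],[0,0,0],1],[[60,10,180],[0,0,0],1],[[60,10,180],[0,0,0],1],[[60,10,180],[0,0,0],1]]'

```text
time: 8.8
ee_pos: [0.4615, -0.3113, 0.1221]
ee_rot: [[0.989, 0.149, 0.0], [0.149, -0.989, -0.0], [-0.0, 0.0, -1.0]]
ft_force: [-0.3, -0.1, -0.3]
gripper_width: 0.995
```

```bash
python3 - <<'E'
from h import *
np.set_printoptions(precision=4,suppress=True)
s=telemetry.read_state();print(s['ee_pos'],s['time'],s['gripper_width'])
im=optics.grab_frame('wrist'); save('w7',im)
plan([.461,-.3105,.029],Rdown(.148))
E
```

```text
[ 0.4615 -0.3113  0.1221] 8.8 0.9947255122064181
t 8.85 shift [-1.1, -2.2, 94.7] rot [0.0027, -0.0018, 0.001] w 1.001
```

View pics/w7.png

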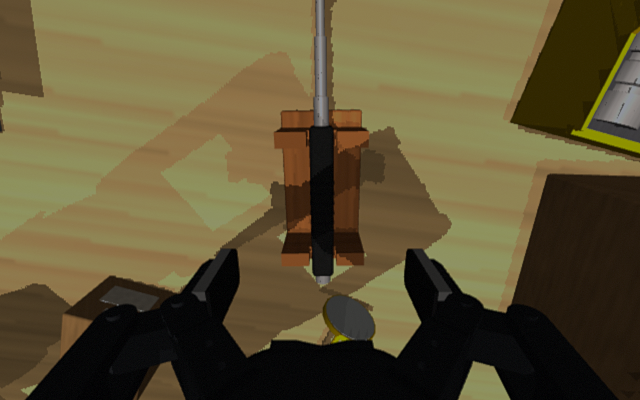

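The handle is centred between the fingers at column 321, so I'll descend and grip.

Request:
send_rows --series '[[[-1,0,50],[0,0,0],1],[[-1,0,93],[0,0,0],1],[[-1,0,93],[0,0,0],1],[[-1,0,93],[0,0,0],1],[[-1,0,93],[0,0,0],0],[[-1,0,93],[0,0,0],0],[[-1,0,93],[0,0,0],0],[[-1,0,93],[0,0,0],0],[[-1,0,93],[0,0,0],0],[[-1,0,93],[0,0,0],0],[[-1,0,93],[0,0,0],0],[[-1,0,93],[0,0,0],0]]' --grip_force 80

```text
time: 10.35
ee_pos: [0.4605, -0.3117, 0.0288]
ee_rot: [[0.989, 0.148, 0.0], [0.148, -0.989, -0.001], [0.0, 0.001, -1.0]]
ft_force: [-0.1, 0.5, 5.7]
gripper_width: 0.197
```

```bash
python3 - <<'E'
from h import *
np.set_printoptions(precision=4,suppress=True)
s=telemetry.read_state();print(s['ee_pos'],s['time'],s['gripper_width'],s['ft_force'])
im=optics.grab_frame('wrist'); save('w8',im)
E
```

```text
[ 0.4605 -0.3117  0.0288] 10.35 0.1966479201368482 [-0.1105  0.4935  5.7251]
```

View pics/w8.png

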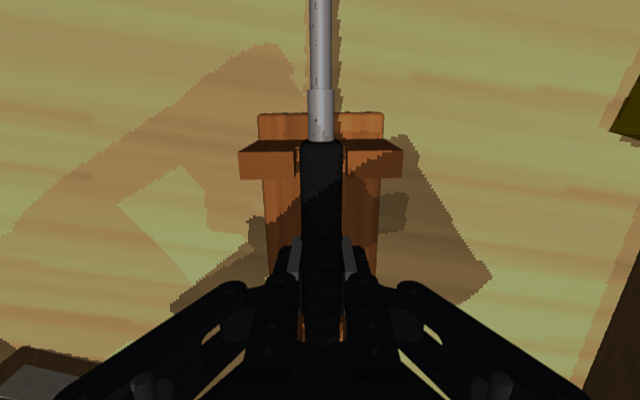

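Request:
send_rows --series '[[[0,0,-15],[0,0,0],0],[[0,0,-35],[0,0,0],0],[[0,0,-60],[0,0,0],0],[[0,0,-90],[0,0,0],0],[[0,0,-100],[0,0,0],0],[[0,0,-100],[0,0,0],0],[[0,0,-100],[0,0,0],0]]'

```text
time: 11.28
ee_pos: [0.4595, -0.3107, 0.127]
ee_rot: [[0.989, 0.148, -0.002], [0.148, -0.989, 0.002], [-0.001, -0.002, -1.0]]
ft_force: [-0.4, -0.3, -1.3]
gripper_width: 0.198
```

```bash
python3 - <<'E'
from h import *
np.set_printoptions(precision=4,suppress=True)
s=telemetry.read_state();print(s['ee_pos'],s['time'],s['gripper_width'],s['ft_force'],s['wrist_torque'])
ci=optics.camera_info('wrist'); np.save('w9ci.npy',ci,allow_pickle=True)
for c in ['wrist','top','scene']:
    im=optics.grab_frame(c); save(c[0]+'9',im)
    for d in optics.landmark_of('mirror_glass',c)+optics.landmark_of('mirror_handle',c):
        px=d['xy']*np.array([640,400]); print(c,px,d['conf'],atz(c,px,.148,ci if c=='wrist' else None))
a=cv2.imread('pics/t9.png'); A=cv2.resize(a[130:250,380:480],None,fx=4,fy=4,interpolation=cv2.INTER_CUBIC)
a=cv2.imread('pics/s9.png'); B=cv2.resize(a[240:360,190:290],None,fx=4,fy=4,interpolation=cv2.INTER_CUBIC)
cv2.imwrite('pics/c9.png',np.hstack([A,B]))
E
```

```text
[ 0.4595 -0.3107  0.127 ] 11.275 0.1980656567570894 [-0.3944 -0.3321 -1.2517] [0.0053 0.0893 0.0045]
wrist [352.192 314.12 ] 0.69 [ 0.4363 -0.3294  0.148 ]
wrist [321.92 265.12] 0.72 [ 0.4625 -0.3097  0.148 ]
top [428.48 146.  ] 0.73 [ 0.625  -0.2874  0.148 ]
top [436.8 201.8] 0.71 [ 0.4618 -0.3089  0.148 ]
top [429.696 297.2  ] 0.55 [ 0.191  -0.2841  0.148 ]
top [333.184 164.   ] 0.54 [ 0.5691 -0.0098  0.148 ]
scene [189.312 297.12 ] 0.78 [ 0.4267 -0.3873  0.148 ]
scene [278.4  318.68] 0.73 [ 0.6351 -0.2888  0.148 ]
scene [222.08 282.4 ] 0.78 [ 0.4563 -0.3071  0.148 ]
scene [168.192 255.8  ] 0.77 [ 0.2829 -0.3437  0.148 ]
```

View pics/w9.png

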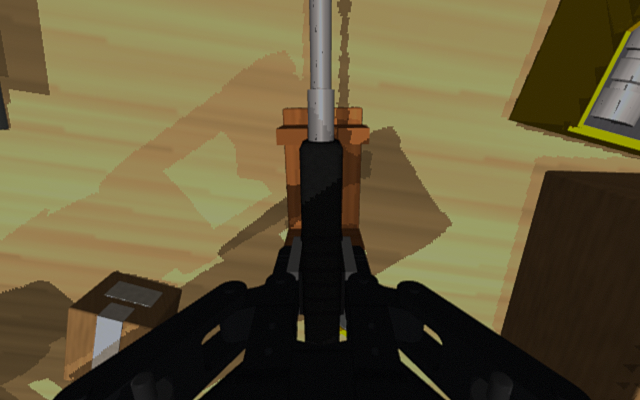

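View pics/c9.png

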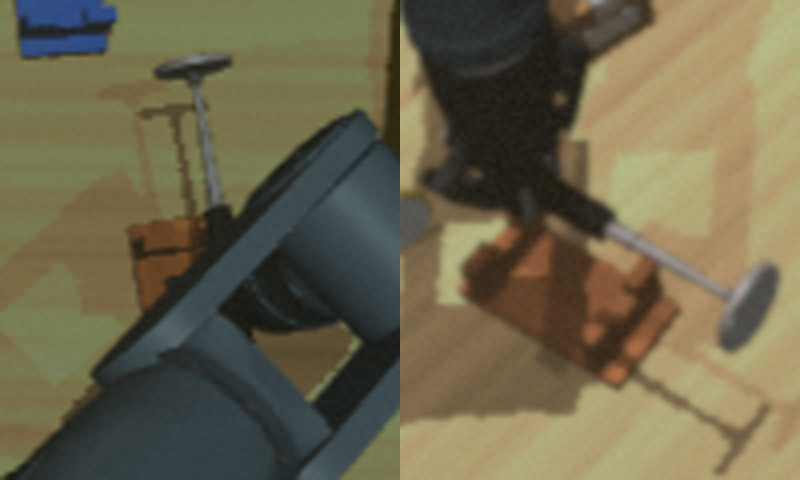

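```bash
cat >> h.py <<'E'
SO=np.array([.5675,.064,0]); SR=Rn.from_euler('z',.012).as_matrix()
V=SO+SR@[0,-.19,.165]; A=SO+SR@[.071,-.091,.190]; n=(A-V)/np.linalg.norm(A-V)
TR=Rdown(np.arctan2(n[1],n[0]),np.arcsin(n[2])); TP=V-.171*TR[:,0]+.019*TR[:,2]
E
python3 - <<'E'
from h import *
print(V,A,TP,np.arctan2(n[1],n[0]),np.arcsin(n[2])); plan(TP,TR)
E
```

```text
[ 0.56977995 -0.12598632  0.165     ] [ 0.63958686 -0.02614147  0.19      ] [ 0.47598604 -0.26013976  0.1120136 ] 0.9606384461822857 0.20239797668338735
t 11.725 shift [23.3, -48.3, 16.1] rot [0.0818, 0.1912, -0.8091] w 0.195
```

Request:
send_rows --series '[[[4,-8,2],[0.014,0.032,-0.135],0],[[8,-16,5],[0.027,0.064,-0.27],0],[[12,-24,8],[0.041,0.096,-0.405],0],[[16,-32,11],[0.055,0.127,-0.54],0],[[20,-40,14],[0.068,0.159,-0.675],0],[[23,-48,16],[0.082,0.191,-0.809],0],[[23,-48,16],[0.082,0.191,-0.809],0],[[23,-48,16],[0.082,0.191,-0.809],0],[[23,-48,16],[0.082,0.191,-0.809],0],[[23,-48,16],[0.082,0.191,-0.809],0]]'

```text
time: 12.98
ee_pos: [0.4759, -0.2606, 0.1124]
ee_rot: [[0.562, 0.819, 0.115], [0.803, -0.574, 0.164], [0.201, 0.0, -0.98]]
ft_force: [-0.6, -0.5, -0.5]
gripper_width: 0.198
```

```bash
python3 - <<'E'
from h import *
np.set_printoptions(precision=4,suppress=True)
s=telemetry.read_state();print(s['ee_pos'],s['time'],s['gripper_width'],s['ft_force'],s['qvel'])
R=s['ee_rot']; print('x err(rad)',R.T@n); plan(TP,TR)
ci=optics.camera_info('wrist')
D={}
for c in ['wrist','top','scene']:
    im=optics.grab_frame(c); save(c[0]+'10',im)
    for d in optics.landmark_of('mirror_glass',c)[:2]+optics.landmark_of('lever_ball',c)[:2]:
        px=d['xy']*np.array([640,400]); print(c,px,d['conf'],atz(c,px,.165,ci if c=='wrist' else None))
G=s['ee_pos']+R@[.171,0,-.019]
print('G',G,'V',V,'proj G top,scene',proj('top',G),proj('scene',G),'V',proj('top',V),proj('scene',V))
a=cv2.imread('pics/t10.png'); A_=cv2.resize(a[90:240,270:460],None,fx=4,fy=4,interpolation=cv2.INTER_CUBIC)
a=cv2.imread('pics/s10.png'); B=cv2.resize(a[150:350,190:450],None,fx=3,fy=3,interpolation=cv2.INTER_CUBIC)
cv2.imwrite('pics/t10z.png',A_);cv2.imwrite('pics/s10z.png',B)
E
```

```text
[ 0.4759 -0.2606  0.1124] 12.975 0.19804291528935705 [-0.5535 -0.497  -0.487 ] [-0.0004 -0.0006  0.0005  0.0014  0.0003 -0.0029]
x err(rad) [ 1.     -0.0006 -0.0005]
t 12.975 shift [0.4, -0.2, 0.5] rot [0.0004, 0.0005, -0.0006] w 0.198
top [378.688 162.08 ] 0.66 [ 0.5728 -0.1394  0.165 ]
top [272.192 155.08 ] 0.74 [0.59   0.1649 0.165 ]
scene [188.672 297.8  ] 0.98 [ 0.4382 -0.3937  0.165 ]
scene [305.408 259.6  ] 0.67 [ 0.5795 -0.1288  0.165 ]
scene [366.912 175.48 ] 0.56 [0.5151 0.2266 0.165 ]
G [ 0.5698 -0.1265  0.1653] V [ 0.5698 -0.126   0.165 ] proj G top,scene [[374.2197 163.0664]] [[303.1695 257.021 ]] V [[374.0202 163.0856]] [[303.3111 256.9737]]
```

View pics/t10z.png

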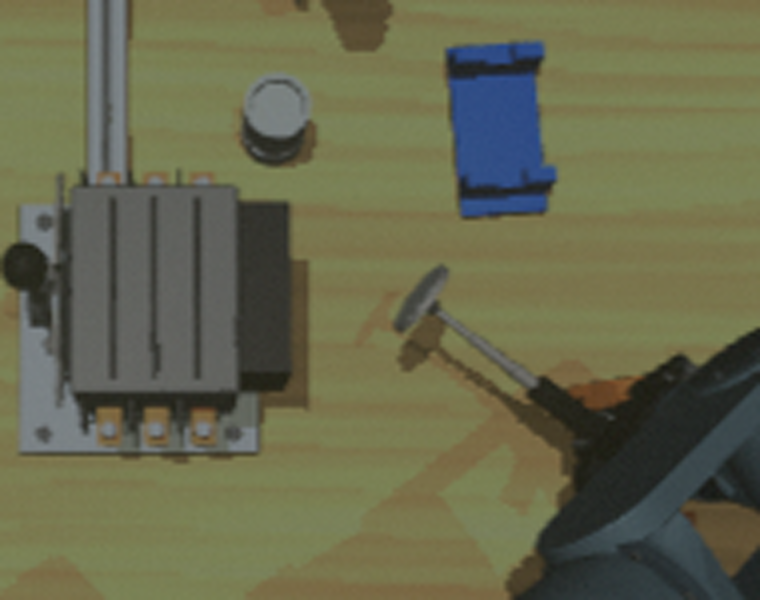

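View pics/s10z.png

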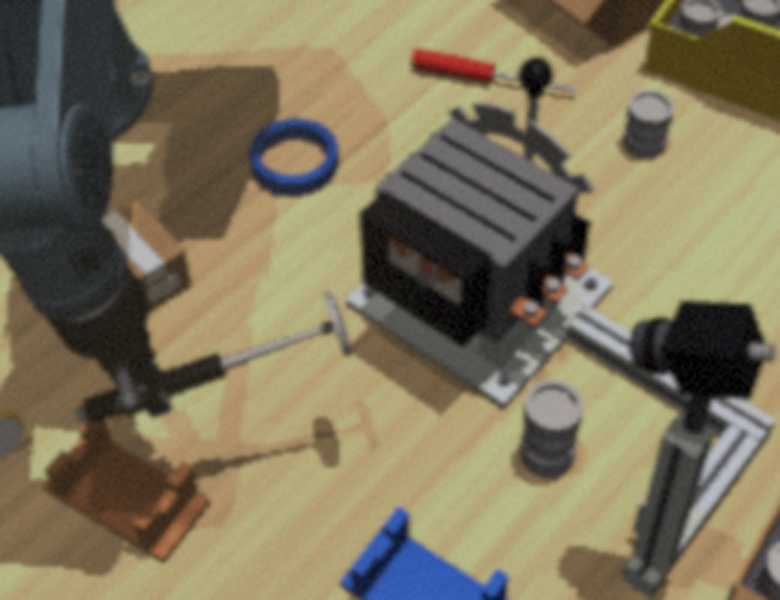

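View pics/w10.png

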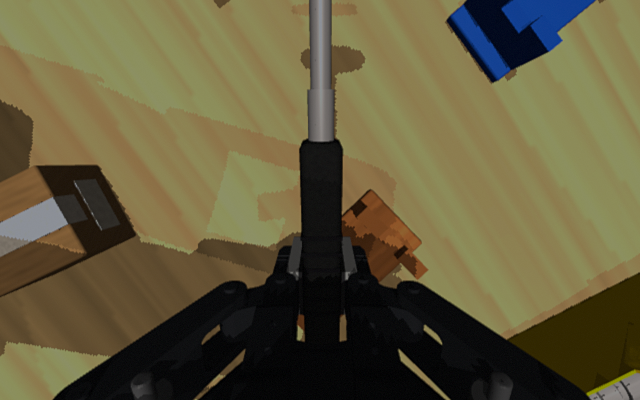

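```bash
python3 - <<'E'
from h import *
np.set_printoptions(precision=1,suppress=True)
s=telemetry.read_state();R=s['ee_rot'];p=s['ee_pos']
for d in (-.062+.001,.063,.171): print(d,proj('scene',p+R@[d,0,-.019]),proj('top',p+R@[d,0,-.019]))
print('seen front 263.3,272.7 rear 218.3,286; top front (404.5,186) glass (375.5,165)')
for q in [(.24,-.13,.285),(0,-.075,.15),(0,.085,.26),(.061,-.096,.17),(-.061,-.096,.17)]:
    print(q,proj('scene',SO+SR@q),proj('top',SO+SR@q))
E
```

```text
-0.061 [[218.  286.6]] [[435.6 210.4]]
0.063 [[263.6 270.8]] [[403.2 185.4]]
0.171 [[303.2 257. ]] [[374.2 163.1]]
seen front 263.3,272.7 rear 218.3,286; top front (404.5,186) glass (375.5,165)
(0.24, -0.13, 0.285) [[401.  262.9]] [[355.7  65.6]]
(0, -0.075, 0.15) [[331.  233.9]] [[333.6 164.1]]
(0, 0.085, 0.26) [[367.7 173.2]] [[274.8 156.8]]
(0.061, -0.096, 0.17) [[344.3 245.2]] [[341.1 141.8]]
(-0.061, -0.096, 0.17) [[308.9 223. ]] [[341.5 184.1]]
```

Request:
send_rows --series '[[[0,0,0],[0,0,0],0],[[0,0,0],[0,0,0],0],[[0,0,0],[0,0,0],0],[[0,0,0],[0,0,0],0]]'

```text
time: 13.92
ee_pos: [0.4758, -0.2605, 0.1123]
ee_rot: [[0.561, 0.82, 0.115], [0.803, -0.573, 0.165], [0.201, 0.0, -0.98]]
ft_force: [0.1, 0.1, -1.4]
gripper_width: 0.197
```

```bash
python3 - <<'E'
from h import *
s=telemetry.read_state();print(s['ee_pos'],s['time'],s['gripper_width'],abs(s['qvel']).max())
print(bot.finish_job())
E
```

```text
[ 0.47580688 -0.2605053   0.11226031] 13.925 0.19718349858287545 0.002686410912314917
the job is handed in; nothing more can be done
None
```

I moved the lever to the middle notch and left the mirror held behind the switch at the view spot. I handed the job in at 13.9 s of the 51 s allowed; handing in reports no verdict.

- **Lever:** I pushed the ball with the closed fingers. Afterwards the cameras put it 0.01 to 0.05 rad from upright. It snapped into the notch slightly earlier than I had planned, and I saw no overrun.
- **Mirror position:** I gripped the handle at 80 N and lifted it straight up off the wooden saddle. From the arm's pose, the glass centre came out within 1 mm of where I calculated the view spot to be. In the top and scene pictures the glass was within about 2 pixels of its expected place.
- **Mirror angle:** The glass normal was within 0.001 rad of my calculated aim direction, assuming the handle had not turned in the grip. The wrist picture showed no sideways turn. In the scene picture the front of the handle sat about 2 pixels lower than expected.
- **Steadiness and surroundings:** The arm was at rest with the mirror clear of the stand and saddle. The coupling, connector and screwdriver looked untouched in the pictures, but I did not measure their positions.

**Checks that disagreed:** the top and scene cameras differed by 5 to 12 mm along x. I placed the stand mostly from the wrist and top views, so the true position could be off by a few millimetres, still within the tolerances. The camera lens was about 4 pixels from its predicted place in the scene picture. I did not check the blade's reflection in the glass directly; that rests on the geometry.

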